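# Find the worn saw mount and fold its tag down

## Robot

A 7-joint arm with a two-finger parallel gripper is mounted at the origin on the work surface. World frame = base frame: x ahead of the robot, y to its left, z up, the work surface at z = 0. Lengths are in m, angles in rad, forces in N, time in s.
With the tool pointing down it reaches from about 0.4 to 0.85 m from the base axis. Payload 10.4 kg.
Tool frame: the origin (TCP) lies at the very end of the fingers, on their centre line; the grasp point (between the pads) lies 19 mm behind it (r.pinch_z is the distance from the TCP to the grasp point, in m); z points along the fingers, y is the line along which they close (so a half turn about z gives the same grasp; the last joint's range is limited). The gripper opens to 87 mm and grips with 3 to 60 N. Pads are 19 mm wide; open, the fingers measure 117 mm over their backs; the gripper's body (75 mm by 190 mm) begins 51 mm behind the grasp point.
Start: joints at [-1.148, 0.332, -0.065, 1.46, 0.022, 1.35, -0.088], TCP at [0.269, 0.564, 0.223] pointing down, gripper open.
Joint ranges: [-2.6, 2.6], [-0.5, 2.12], [-1.47, 1.34], [0.16, 2.42], [-1.27, 4.41], [0.06, 2.06], [-2.6, 2.6]. Speed limits (rad/s): [2.22, 2.22, 2.79, 2.79, 3.14, 3.14, 3.14].

## Interface

Orientations are given as a unit quaternion [x, y, z, w].
In Python, from bench import sensors, vision, r gives the robot as it stands.
- The arm moves only by the shell command python3 -m crank 'ROWS' [OPENING] [FORCE]. ROWS is JSON, a list of rows, each a list of 2 entries, a list of its own where there are three numbers: the shift along the tool's x, y, z normalised to -1 to 1, where 1 is 3 cm, then the turn about the tool's z normalised to -1 to 1, where 1 is 8 degrees. A call has 1 to 12 rows; each row shifts and turns the commanded pose from where the row before left it, along the tool's axes as they then stand; what a row does not reach is not made up. A row lasts 1/8 s, in which the tool goes at most 62.5 mm and 10.7 degrees, less where a joint would pass 70% of its speed; a pose out of reach is approached as far as the arm can. A call with a number of a shift or a turn outside -1 to 1 is refused whole. A call with a gripper value outside its range is refused whole. OPENING is the opening, from 0 (shut) to 1 (fully open), set as the call begins (- or left out, the last holds). The fingers move at their own pace and stop on an object; FORCE is the grip in N (left out, the last holds). Time passes only in rows, so rows that do not move let the fingers close. It gives the time, the measured TCP pose, the force, the opening and the grip force at its end, in the units of the state.
- sensors.read_state(): the state, without advancing time (a new reading comes with each control period).
- vision.camera(name): name is "scene" or "side" or "wrist"; returns the picture (400x640x3 uint8, red, green, blue); there is no depth.
- vision.camera_model(name): a dict with "vertical_fov" (degrees; the focal length in pixels is half the picture's height over the tangent of half this angle, whatever the lens; pixels are square), "cx", "cy" (the principal point, pixels), "dist" ([k1, k2, p1, p2, k3] as OpenCV has them; the pictures are not rectified), "camera_from_world" (4x4, takes a point from world to camera coordinates); the wrist camera has in their place "hand_eye" (4x4, takes a point from camera to tool coordinates, whose origin is the TCP and whose axes are the flange's). Camera axes: x right, y down, z forward; pixel columns grow to the right and rows downward; lengths in m; the calibration is good to about 2 mm. A picture is of the moment at which its call begins: read the wrist's pose just before it. camera_model takes no time and is no camera call.
- r.close_job(): hands the job in; it is judged then, once.
The state is a dict: "time": time; "joint_positions": joint angles; "joint_vel": joint speeds; "joint_torque": joint torques, N m; "ee_pos": TCP position; "eef_rot": TCP orientation; "ft_force": force on the tool from outside, world axes, zero at the start; "torque": the same for the moment, N m; "width": finger opening in m; "grip_force": force on a finger pad.
Only numpy, scipy, OpenCV 4.12 (cv2) and the standard library are available. Lean on these libraries where they do the work, as an engineer would, in place of code of your own. Each camera call takes 0.05 s, during which the arm holds its last target. There are 200 camera calls.

## Task

The bench saw is off its three spring mounts and one of the springs has gone soft. With closed fingertips press each mount's round pad down about 5 mm in turn, first the one on the robot's left, then the middle, then the right, to feel which gives most easily; after all three, push the tag of that softest mount down until it lies level, and come clear. Grasp and lift nothing, leave the other two tags up, and do not disturb the loose things on the bench.

Things in the scene. Friction and masses are not known exactly. Their poses are not given: they have to be found in the camera images.
- mount_left: the left one (seen from the robot) of three identical-looking machine mounts screwed to the bench in a row about 0.2 m apart; any of them may hold the soft spring. Flat dark steel base plate 147 (x) by 80 (y) by 8 mm; the origin is the centre of its underside, on the bench, z up. In this frame the round sprung pad stands at x = -35 mm and the tag is hinged at x = +12 mm and reaches towards +x, away from the robot. Nothing on the mount is higher than 68 mm
- pad_left (a point): where the centre of the top of the left mount's pad stands when up, 68 mm above the bench (a fixed point: it does not follow the pad). The pad is a black rubber disc 52 mm across and 12 mm thick on a coil spring over a grey cup 60 mm across; it goes straight down up to 20 mm and springs back, resisting in proportion to travel: the softest takes about 0.3 N per mm, the other two over twice that and at most 1.2 N per mm
- tag_left_edge (a point): middle of the free edge of the left mount's tag, a plain aluminium flap 44 mm wide and 3 mm thick, free edge 48 mm from its hinge line (hinge 14.5 mm above the bench); it starts leaning up over the base plate, free edge away from the robot, and lies level over the base when down
- tag_left (a joint): angle by which the left mount's tag is folded down, rad: 0 is 34 degrees above level, 0.60 is level, at its stop; it starts between 0 and 0.15 and stays where it is left (stiff hinge, 1 to 3 N at the flap)
- mount_middle: the middle one (seen from the robot) of three identical-looking machine mounts screwed to the bench in a row about 0.2 m apart; any of them may hold the soft spring. Flat dark steel base plate 147 (x) by 80 (y) by 8 mm; the origin is the centre of its underside, on the bench, z up. In this frame the round sprung pad stands at x = -35 mm and the tag is hinged at x = +12 mm and reaches towards +x, away from the robot. Nothing on the mount is higher than 68 mm
- pad_middle (a point): where the centre of the top of the middle mount's pad stands when up, 68 mm above the bench (a fixed point: it does not follow the pad). The pad is a black rubber disc 52 mm across and 12 mm thick on a coil spring over a grey cup 60 mm across; it goes straight down up to 20 mm and springs back, resisting in proportion to travel: the softest takes about 0.3 N per mm, the other two over twice that and at most 1.2 N per mm
- tag_middle_edge (a point): middle of the free edge of the middle mount's tag, a plain aluminium flap 44 mm wide and 3 mm thick, free edge 48 mm from its hinge line (hinge 14.5 mm above the bench); it starts leaning up over the base plate, free edge away from the robot, and lies level over the base when down
- tag_middle (a joint): angle by which the middle mount's tag is folded down, rad: 0 is 34 degrees above level, 0.60 is level, at its stop; it starts between 0 and 0.15 and stays where it is left (stiff hinge, 1 to 3 N at the flap)
- mount_right: the right one (seen from the robot) of three identical-looking machine mounts screwed to the bench in a row about 0.2 m apart; any of them may hold the soft spring. Flat dark steel base plate 147 (x) by 80 (y) by 8 mm; the origin is the centre of its underside, on the bench, z up. In this frame the round sprung pad stands at x = -35 mm and the tag is hinged at x = +12 mm and reaches towards +x, away from the robot. Nothing on the mount is higher than 68 mm
- pad_right (a point): where the centre of the top of the right mount's pad stands when up, 68 mm above the bench (a fixed point: it does not follow the pad). The pad is a black rubber disc 52 mm across and 12 mm thick on a coil spring over a grey cup 60 mm across; it goes straight down up to 20 mm and springs back, resisting in proportion to travel: the softest takes about 0.3 N per mm, the other two over twice that and at most 1.2 N per mm
- tag_right_edge (a point): middle of the free edge of the right mount's tag, a plain aluminium flap 44 mm wide and 3 mm thick, free edge 48 mm from its hinge line (hinge 14.5 mm above the bench); it starts leaning up over the base plate, free edge away from the robot, and lies level over the base when down
- tag_right (a joint): angle by which the right mount's tag is folded down, rad: 0 is 34 degrees above level, 0.60 is level, at its stop; it starts between 0 and 0.15 and stays where it is left (stiff hinge, 1 to 3 N at the flap)
- dowel: loose upright wooden dowel stub, 20 mm across, 55 mm tall, between the left and middle mounts; origin at its foot
- bushing: loose brass bushing, 22 mm across, 30 mm tall, between the middle and right mounts; origin at its foot
- hammer: loose hammer lying beyond the mounts; leave alone
- glue: loose white glue bottle, 60 mm across, 150 mm tall, at the left; origin at its foot
- screwdriver: loose screwdriver lying at the right; leave alone
- offcut: loose dark wood block 110 by 50 by 35 mm at the left; origin under its centre
- tin: loose tin can, 72 mm across, 80 mm tall, at the right; origin at its foot

How it is judged:
On the way, in this order (a step that is already met when the one before it is completed fails the run):
1. the left mount's pad is pressed down 3 mm or more (((horizontal distance between spring_a_c0 and pad_left below 0.02 m and height (world z) of spring_a_c0 below 0.059 m) or (horizontal distance between spring_b_c0 and pad_left below 0.02 m and height (world z) of spring_b_c0 below 0.059 m) or (horizontal distance between spring_c_c0 and pad_left below 0.02 m and height (world z) of spring_c_c0 below 0.059 m))), for 0.1 s.
2. the middle mount's pad is pressed down 3 mm or more (((horizontal distance between spring_a_c0 and pad_middle below 0.02 m and height (world z) of spring_a_c0 below 0.059 m) or (horizontal distance between spring_b_c0 and pad_middle below 0.02 m and height (world z) of spring_b_c0 below 0.059 m) or (horizontal distance between spring_c_c0 and pad_middle below 0.02 m and height (world z) of spring_c_c0 below 0.059 m))), for 0.1 s.
3. the right mount's pad is pressed down 3 mm or more (((horizontal distance between spring_a_c0 and pad_right below 0.02 m and height (world z) of spring_a_c0 below 0.059 m) or (horizontal distance between spring_b_c0 and pad_right below 0.02 m and height (world z) of spring_b_c0 below 0.059 m) or (horizontal distance between spring_c_c0 and pad_right below 0.02 m and height (world z) of spring_c_c0 below 0.059 m))), for 0.1 s.
4. the tag of the mount with the softest spring (spring_a; which mount holds it is drawn afresh and not told) is folded down (((horizontal distance between spring_a_c0 and pad_left below 0.02 m and value of joint tag_left above 0.52 rad) or (horizontal distance between spring_a_c0 and pad_middle below 0.02 m and value of joint tag_middle above 0.52 rad) or (horizontal distance between spring_a_c0 and pad_right below 0.02 m and value of joint tag_right above 0.52 rad))), for 0.1 s.
At the end, for the whole second after the job is handed in: The softest mount's tag is folded down (joint above 0.52 of 0.60 rad), the other two tags are still up (below 0.3 rad), all pads have sprung back (within 2 mm), and the loose things on the bench are each within 20 mm of where they started and the standing ones still stand (((horizontal distance between spring_a_c0 and pad_left below 0.02 m and value of joint tag_left above 0.52 rad and value of joint each of tag_middle, tag_right below 0.3 rad) or (horizontal distance between spring_a_c0 and pad_middle below 0.02 m and value of joint tag_middle above 0.52 rad and value of joint each of tag_left, tag_right below 0.3 rad) or (horizontal distance between spring_a_c0 and pad_right below 0.02 m and value of joint tag_right above 0.52 rad and value of joint each of tag_left, tag_middle below 0.3 rad)) and height (world z) of each of spring_a_c0, spring_b_c0, spring_c_c0 above 0.06 m and distance of each of dowel, bushing, hammer, glue, screwdriver, offcut, tin from where it was at the start of the episode below 0.02 m and not (angle between any of dowel, bushing, glue, tin's own z axis and vertical above 0.5 rad)); the robot touches nothing.
It fails at once if the tag of a mount that is not the softest is pushed down (its edge below 26 mm over the bench; it starts above 35 mm) ((horizontal distance between spring_a_c0 and pad_left above 0.02 m and height (world z) of tag_left_edge below 0.026 m) or (horizontal distance between spring_a_c0 and pad_middle above 0.02 m and height (world z) of tag_middle_edge below 0.026 m) or (horizontal distance between spring_a_c0 and pad_right above 0.02 m and height (world z) of tag_right_edge below 0.026 m)).
It fails at once if a pad is lifted (pulled up 4 mm or more out of its mount) (height (world z) of any of spring_a_c0, spring_b_c0, spring_c_c0 above 0.066 m).
It fails at once if another thing on the bench is lifted, knocked over or moved more than 20 mm (distance of any of dowel, bushing, hammer, glue, screwdriver, offcut, tin from where it was at the start of the episode above 0.02 m or angle between any of dowel, bushing, glue, tin's own z axis and vertical above 0.5 rad).
It also fails if it takes over 58 s, if anything falls off the work surface, if the arm or the gripper's body presses on something with over 40 N, if the wrist force passes 120 N, or if a joint passes its speed limit or range.

## Working session

There is one attempt and no reset: what is moved stays moved. The work goes in short steps, Python scripts to look and compute and a shell command to move; the robot and the scene stay as the last step left them, time stands still between calls to the robot, and variables do not carry over. Pictures are saved under pics/ and viewed, at most 10 in all, crops included, and the job is handed in when it is done.

```bash
mkdir -p pics
cat > h.py <<'E'
import numpy as np, cv2
from bench import sensors, vision, r
from scipy.spatial.transform import Rotation as R
def K(m):
    f=200/np.tan(np.radians(m["vertical_fov"])/2)
    return np.array([[f,0,m["cx"]],[0,f,m["cy"]],[0,0,1.]])
def snap(n,name):
    im=vision.camera(n); cv2.imwrite(f"pics/{name}.png",im[:,:,::-1]); return im
def ray(n,uv,z,T=None):
    m=vision.camera_model(n)
    if T is None: T=np.linalg.inv(np.array(m["camera_from_world"]))
    p=cv2.undistortPoints(np.array([[uv]],float),K(m),np.array(m["dist"],float))[0,0]
    d=T[:3,:3]@[p[0],p[1],1]; o=T[:3,3]
    return (o+d*(z-o[2])/d[2]).round(4)
def proj(n,P):
    m=vision.camera_model(n); T=np.array(m["camera_from_world"])
    return cv2.projectPoints(np.array([P],float),cv2.Rodrigues(T[:3,:3])[0],T[:3,3],K(m),np.array(m["dist"],float))[0][0,0]
E
python3 - <<'E'
from h import *
snap("scene","s0"); snap("side","d0")
s=sensors.read_state(); print(s["time"],s["ee_pos"],R.from_quat(s["eef_rot"]).as_matrix().round(3),s["ft_force"],s["width"])
for n in("scene","side"): print(np.linalg.inv(np.array(vision.camera_model(n)["camera_from_world"])).round(2))
E
```

```text
0.1 [0.26936213 0.56360787 0.22186158] [[-0.902  0.431 -0.   ]
 [ 0.431  0.902 -0.001]
 [-0.    -0.001 -1.   ]] [ 0.39110313  0.06994122 -1.17592204] 0.08691636262555033
[[ 0.07  0.75 -0.66  1.5 ]
 [ 1.   -0.05  0.06 -0.05]
 [ 0.01 -0.66 -0.75  1.12]
 [ 0.    0.    0.    1.  ]]
[[ 0.84 -0.32  0.45  0.1 ]
 [-0.55 -0.49  0.68 -0.72]
 [ 0.   -0.81 -0.59  0.73]
 [ 0.    0.    0.    1.  ]]
```

View pics/s0.png

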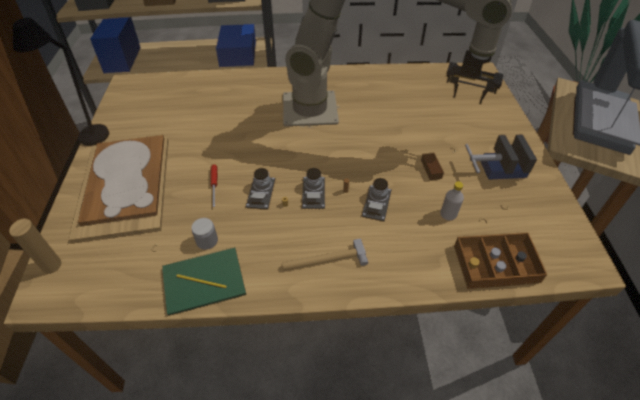

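View pics/d0.png

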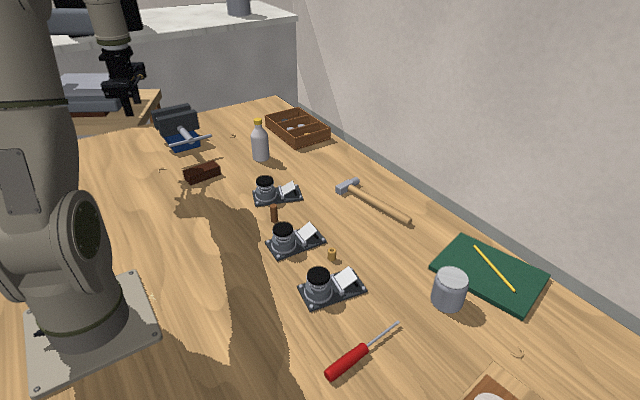

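The scene view shows the mounts' pads near (380,184) left, (313,174) middle and (260,174) right. In the side view the pad tops are at (265,183), (283,230) and (318,275), with the tags to their right, the dowel at (274,213) and the bushing at (332,255).

Run:
```python
from h import *
for n,f,seeds in(("side","d0",[(265,183),(283,230),(318,275)]),("scene","s0",[(380,184),(313,174),(260,174)])):
    im=cv2.imread(f"pics/{f}.png"); mx=im.max(2); m=(mx<45).astype(np.uint8)
    k,l,st,c=cv2.connectedComponentsWithStats(m)
    for s in seeds:
        print(n,s,ray(n,s,.068), [(c[i].round(1),st[i,:5],ray(n,c[i],.066)) for i in range(1,k) if np.hypot(*(c[i]-s))<14 and st[i,4]>15])
for n,uv,z in[("side",(274,222),0),("side",(332,260),0),("side",(201,173),.03),("side",(260,158),0),("side",(289,188),.033),("side",(307,233),.033),("side",(347,279),.033)]: print(uv,ray(n,uv,z))
im=cv2.imread("pics/d0.png")[150:320,180:400]; cv2.imwrite("pics/d0c.png",cv2.resize(im,None,fx=3.5,fy=3.5,interpolation=cv2.INTER_CUBIC))
```

```text
side (265, 183) [0.5147 0.1964 0.068 ] [(array([264.3, 180.9]), array([256, 176,  17,  11, 150], dtype=int32), array([0.5193, 0.2102, 0.066 ]))]
side (283, 230) [ 0.4547 -0.0194  0.068 ] [(array([282.4, 229.2]), array([273, 222,  20,  15, 236], dtype=int32), array([ 0.4561, -0.0136,  0.066 ]))]
side (318, 275) [ 0.4446 -0.1958  0.068 ] [(array([318. , 275.6]), array([307, 267,  23,  19, 338], dtype=int32), array([ 0.4445, -0.1958,  0.066 ]))]
scene (380, 184) [0.5293 0.2161 0.068 ] []
scene (313, 174) [ 0.4676 -0.0093  0.068 ] []
scene (260, 174) [ 0.4559 -0.193   0.068 ] []
(274, 222) [0.4869 0.0973 0.    ]
(332, 260) [ 0.5382 -0.1182  0.    ]
(201, 173) [0.3926 0.4124 0.03  ]
(260, 158) [0.6164 0.4444 0.    ]
(289, 188) [0.5854 0.1806 0.033 ]
(307, 233) [ 0.5204 -0.0273  0.033 ]
(347, 279) [ 0.5121 -0.2149  0.033 ]
```

View pics/d0c.png

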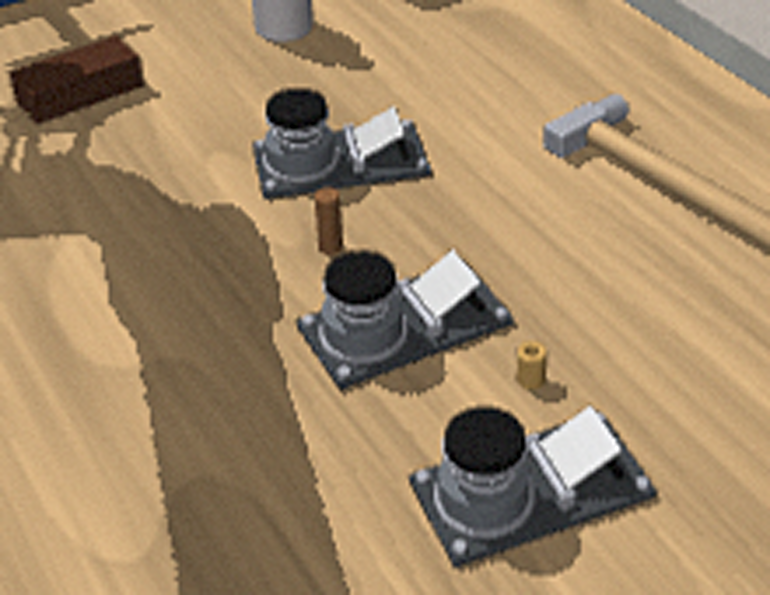

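Close-up: all three pads up, tags (light flaps) up, dowel and bushing between the mounts. I square the tool to the world axes, close the fingers and go above the left pad.

```bash
python3 -m crank '[[[0,0,0],-0.8],[[0,0,0],-0.8],[[0,0,0],-0.8],[[0,0,0],-0.8]]' 0 20; python3 -m crank '[[[-0.7,-0.98,0],0],[[-0.7,-0.98,0],0],[[-0.7,-0.98,0],0],[[-0.7,-0.98,0],0],[[-0.7,-0.98,0],0],[[-0.7,-0.98,0],0],[[-0.7,-0.98,0],0],[[-0.7,-0.98,0],0],[[-0.7,-0.98,0],0],[[-0.7,-0.98,0],0],[[-0.7,-0.98,0],0],[[0,0,0],0]]'
cat >> h.py <<'E'
def wT():
    s=sensors.read_state(); T=np.eye(4); T[:3,:3]=R.from_quat(s["eef_rot"]).as_matrix(); T[:3,3]=s["ee_pos"]
    return T@np.array(vision.camera_model("wrist")["hand_eye"])
E
python3 - <<'E'
from h import *
T=wT(); np.save("T1.npy",T); snap("wrist","w1"); print(T.round(3)); s=sensors.read_state(); print(s["time"],s["ee_pos"],R.from_quat(s["eef_rot"]).as_matrix().round(3),s["ft_force"],s["width"])
E
```

```text
time: 0.6
ee_pos: [0.2694, 0.5637, 0.2221]
eef_rot: [-0.002, 1.0, -0.0, -0.0]
ft_force: [0.5, 0.1, -0.4]
width: 0.0549
grip_force: 0.0
time: 2.1
ee_pos: [0.5023, 0.2376, 0.2222]
eef_rot: [0.002, 1.0, -0.001, 0.0]
ft_force: [-0.4, 0.3, 0.1]
width: 0.0006
grip_force: 0.0
[[ 0.005  0.963  0.268  0.429]
 [ 1.    -0.005 -0.003  0.238]
 [-0.002  0.268 -0.963  0.385]
 [ 0.     0.     0.     1.   ]]
2.15 [0.50117056 0.23968231 0.22221254] [[-1.     0.001 -0.   ]
 [ 0.001  1.    -0.   ]
 [ 0.    -0.    -1.   ]] [-0.44213037 -0.37061488  0.01626242] 0.00044669474255159267
```

View pics/w1.png

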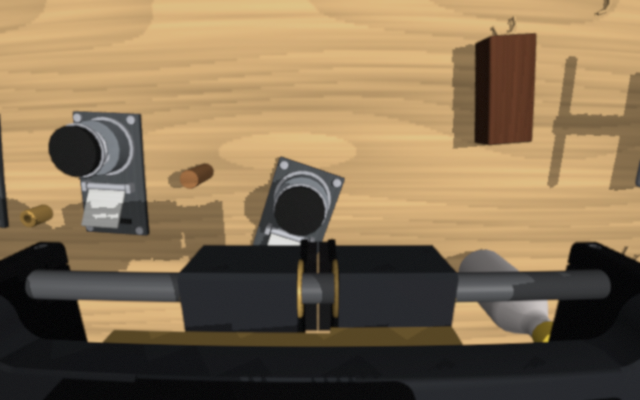

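The wrist view shows the left pad at (299,211), its mount turned clockwise as seen in the picture. The middle pad is at (75,150) with its tag at (104,205), the dowel at (195,175), the bushing at (38,215), and the offcut and glue on the right.

Run:
```python
from h import *
T=np.load("T1.npy"); im=cv2.imread("pics/w1.png")
m=(im.max(2)<32).astype(np.uint8); k,l,st,c=cv2.connectedComponentsWithStats(m)
for s in[(299,211),(75,150)]:
    for i in range(1,k):
        if np.hypot(*(c[i]-s))<20 and st[i,4]>100: print(c[i],st[i],ray("wrist",c[i],.066,T))
for nm,uv,z in[("padL",(299,211),.068),("padM",(75,150),.068),("boltL1",(284,164),.01),("boltL2",(338,183),.01),("boltM1",(77,118),.01),("boltM2",(131,120),.01),("boltM3",(141,229),.01),("dowel foot",(205,172),0),("bushing",(45,213),0)]: print(nm,ray("wrist",uv,z,T))
```

```text
[297.60846561 210.86044974] [ 275  188   48   46 1512] [0.5211 0.2173 0.066 ]
[ 74.70538721 150.49326599] [  51  127   49   48 1782] [ 0.4575 -0.0046  0.066 ]
padL [0.5207 0.2188 0.068 ]
padM [ 0.4568 -0.0027  0.068 ]
boltL1 [0.4816 0.1992 0.01  ]
boltL2 [0.504  0.2611 0.01  ]
boltM1 [ 0.4256 -0.0376  0.01  ]
boltM2 [0.4297 0.0271 0.01  ]
boltM3 [0.5597 0.0201 0.01  ]
dowel foot [0.4917 0.1037 0.    ]
bushing [ 0.5418 -0.1125  0.    ]
```

```bash
cat > ft.py <<'E'
from h import *
F=[]
for i in range(12): vision.camera("wrist"); s=sensors.read_state(); F.append(s["ft_force"][2])
print("t",s["time"],"pos",np.round(s["ee_pos"],4),"Fz",np.mean(F).round(2),"sem",(np.std(F)/12**.5).round(2))
E
python3 -m crank '[[[-0.68,-0.77,0.9],0],[[0,0,1],0],[[0,0,1],0],[[0,0,1],0],[[0,0,1],0],[[0,0,0],0],[[0,0,0],0]]'; python3 ft.py
python3 -m crank '[[[0,0,0.1],0],[[0,0,0.1],0],[[0,0,0.13],0],[[0,0,0],0],[[0,0,0],0]]'; python3 ft.py
```

```text
time: 3.02
ee_pos: [0.5214, 0.2187, 0.0767]
eef_rot: [-0.001, 1.0, 0.0, 0.0]
ft_force: [0.5, 0.9, -0.3]
width: 0.0003
grip_force: 0.0
t 3.625 pos [0.5212 0.2177 0.0756] Fz 0.17 sem 0.12
time: 4.25
ee_pos: [0.5212, 0.2177, 0.0657]
eef_rot: [-0.001, 1.0, 0.0, -0.0]
ft_force: [0.2, 0.5, 2.0]
width: 0.0002
grip_force: 1.0
t 4.85 pos [0.5212 0.2177 0.0656] Fz 2.08 sem 0.23
```

```bash
python3 -m crank '[[[0,0,0.1],0],[[0,0,0],0],[[0,0,0],0]]'; python3 ft.py
```

```text
time: 5.22
ee_pos: [0.5213, 0.2178, 0.0628]
eef_rot: [-0.001, 1.0, 0.0, 0.0]
ft_force: [-0.5, -0.6, 3.8]
width: 0.0005
grip_force: 2.0
t 5.825 pos [0.5213 0.2178 0.0627] Fz 4.04 sem 0.22
```

```bash
python3 -m crank '[[[0,0,-1],0],[[0,0,-1],0],[[0.27,-0.94,-1],0],[[0.27,-0.94,0],0],[[0.27,-0.94,0],0],[[0.27,-0.94,0],0],[[0.27,-0.94,0],0],[[0.27,-0.94,0],0],[[0.27,-0.94,0],0],[[0.27,-0.94,0],0],[[0,0,0],0],[[0,0,0],0]]'
python3 - <<'E'
from h import *
T=wT(); np.save("T2.npy",T); snap("wrist","w2")
im=cv2.imread("pics/w2.png")
m=(im.max(2)<32).astype(np.uint8); k,l,st,c=cv2.connectedComponentsWithStats(m)
for i in range(1,k):
    if 800<st[i,4]<8000: print(c[i],st[i],ray("wrist",c[i],.067,T))
E
```

```text
time: 7.32
ee_pos: [0.4567, -0.0074, 0.1525]
eef_rot: [-0.001, 1.0, 0.0, -0.0]
ft_force: [0.8, 0.3, -0.2]
width: 0.0005
grip_force: 0.0
[ 91.95028681 199.80458891] [  62  169   62   61 2615] [ 0.4459 -0.1884  0.067 ]
```

View pics/w2.png

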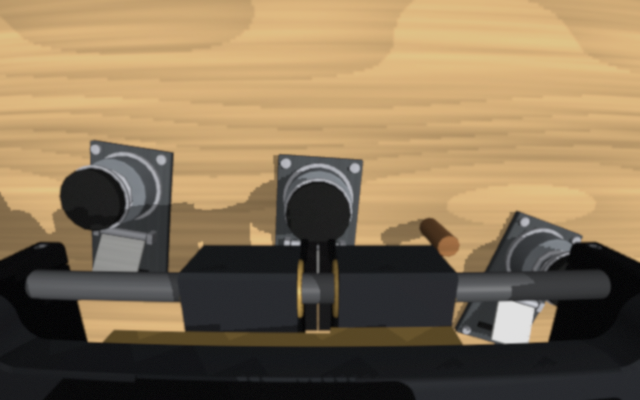

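The middle pad at (319,211) is centred under the fingers. The right pad is at (92,200) with its tag at (118,252), and the left mount's tag is at (515,322).

```bash
python3 - <<'E'
from h import *
T=np.load("T2.npy")
for n,uv,z in[("padM",(319,211),.068),("bR1",(96,149),.01),("bR2",(161,160),.01),("bM1",(286,163),.01),("bM2",(352,167),.01)]: print(n,ray("wrist",uv,z,T))
E
python3 -m crank '[[[0,0,1],0],[[0,0,1],0],[[0,0,0.57],0],[[0,0,0],0],[[0,0,0],0]]'; python3 ft.py
python3 -m crank '[[[0,0,0.1],0],[[0,0,0.1],0],[[0,0,0.13],0],[[0,0,0],0],[[0,0,0],0]]'; python3 ft.py
python3 -m crank '[[[0,0,0.1],0],[[0,0,0],0],[[0,0,0],0]]'; python3 ft.py
```

```text
padM [ 0.4549 -0.0062  0.068 ]
bR1 [ 0.4108 -0.217   0.01  ]
bR2 [ 0.4219 -0.1544  0.01  ]
bM1 [ 0.4253 -0.0366  0.01  ]
bM2 [0.4291 0.0248 0.01  ]
time: 8.0
ee_pos: [0.4572, -0.0075, 0.0762]
eef_rot: [-0.001, 1.0, 0.0, 0.0]
ft_force: [0.3, -0.0, -0.9]
width: 0.0006
grip_force: 0.0
t 8.6 pos [ 0.4567 -0.0079  0.0756] Fz -0.39 sem 0.17
time: 9.22
ee_pos: [0.4567, -0.0079, 0.0657]
eef_rot: [-0.001, 1.0, 0.0, -0.0]
ft_force: [-0.9, -0.3, 3.4]
width: 0.0006
grip_force: 1.6
t 9.825 pos [ 0.4567 -0.008   0.0656] Fz 3.38 sem 0.13
time: 10.2
ee_pos: [0.4567, -0.008, 0.0627]
eef_rot: [-0.0, 1.0, 0.0, 0.0]
ft_force: [-2.2, 0.3, 6.8]
width: 0.0004
grip_force: 3.4
t 10.8 pos [ 0.4567 -0.0079  0.0628] Fz 6.94 sem 0.09
```

```bash
python3 -m crank '[[[0,0,-1],0],[[0,0,-1],0],[[0.05,-0.86,0],0],[[0.05,-0.86,0],0],[[0.05,-0.86,0],0],[[0.05,-0.86,0],0],[[0.05,-0.86,0],0],[[0.05,-0.86,0],0],[[0.05,-0.86,0],0],[[0,0,0],0],[[0,0,0.6],0],[[0,0,0.97],0]]';  python3 -m crank '[[[0,0,0],0],[[0,0,0],0]]'; python3 ft.py
python3 -m crank '[[[0,0,0.1],0],[[0,0,0.1],0],[[0,0,0.13],0],[[0,0,0],0],[[0,0,0],0]]'; python3 ft.py
python3 -m crank '[[[0,0,0.1],0],[[0,0,0],0],[[0,0,0],0]]'; python3 ft.py
```

```text
time: 12.3
ee_pos: [0.4473, -0.1877, 0.0753]
eef_rot: [-0.001, 1.0, 0.0, 0.001]
ft_force: [0.1, 0.3, 0.1]
width: 0.0003
grip_force: 0.0
time: 12.55
ee_pos: [0.4468, -0.1883, 0.0763]
eef_rot: [-0.001, 1.0, -0.0, 0.0]
ft_force: [0.8, -0.2, 0.1]
width: 0.0001
grip_force: 0.0
t 13.15 pos [ 0.4463 -0.1886  0.0755] Fz -0.11 sem 0.14
time: 13.78
ee_pos: [0.4463, -0.1885, 0.0656]
eef_rot: [-0.001, 1.0, 0.0, -0.0]
ft_force: [-1.3, -0.3, 1.5]
width: 0.0005
grip_force: 0.4
t 14.375 pos [ 0.4463 -0.1886  0.0656] Fz 0.81 sem 0.13
time: 14.75
ee_pos: [0.4465, -0.1886, 0.0627]
eef_rot: [-0.001, 1.0, -0.0, 0.0]
ft_force: [-0.4, -0.5, 2.4]
width: 0.0001
grip_force: 0.9
t 15.35 pos [ 0.4465 -0.1886  0.0627] Fz 1.44 sem 0.12
```

The stiffnesses come out at about 0.73 N/mm left, 1.2 middle and 0.28 right, so the right mount is the soft one. I go above its tag, about 38 mm beyond the hinge.

```bash
python3 -m crank '[[[0,0,-1],0],[[0,0,-1],0],[[-0.93,-0.165,0],0],[[-0.93,-0.165,0],0],[[-0.93,-0.165,0],0],[[0,0,1],0],[[0,0,1],0],[[0,0,0],0],[[0,0,0],0]]'
python3 - <<'E'
from h import *
im=snap("side","d1")[150:320,180:400]; cv2.imwrite("pics/d1c.png",cv2.resize(im[:,:,::-1],None,fx=3.5,fy=3.5,interpolation=cv2.INTER_CUBIC))
E
```

```text
time: 16.48
ee_pos: [0.5304, -0.2036, 0.0636]
eef_rot: [-0.0, 1.0, -0.0, 0.0]
ft_force: [0.6, -0.0, 1.1]
width: 0.0003
grip_force: 0.0
```

View pics/d1c.png

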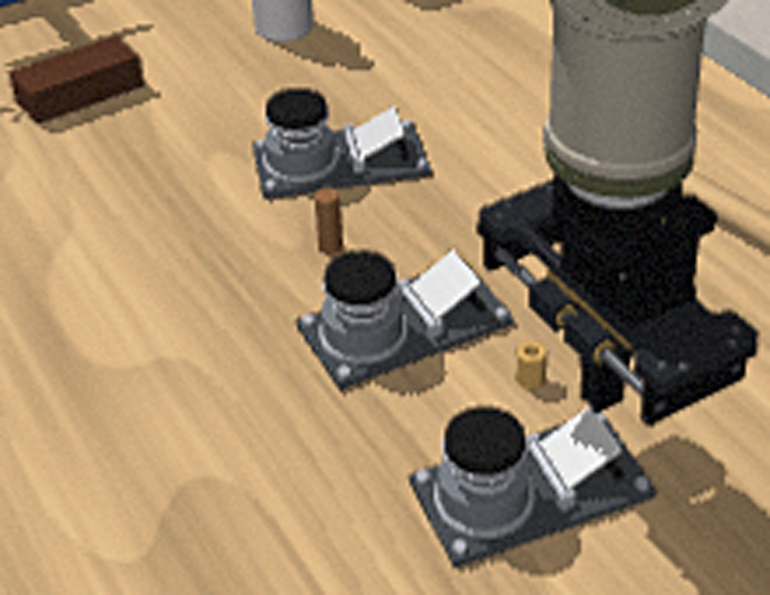

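The closed fingertips (crop (600,405)) hang above the right tag's far edge, everything else is undisturbed, and the pads are up. I now push down 44 mm in small steps.

```bash
python3 -m crank '[[[0,0,0.4],0],[[0,0,0.3],0],[[0,0,0.2],0],[[0,0,0.1],0],[[0,0,0.1],0],[[0,0,0.1],0],[[0,0,0],0]]';python3 -m crank '[[[0,0,0.05],0],[[0,0,0.05],0],[[0,0,0.05],0],[[0,0,0.05],0],[[0,0,0],0]]'
```

```text
time: 17.4
ee_pos: [0.5297, -0.2033, 0.0263]
eef_rot: [-0.0, 1.0, 0.0, -0.0]
ft_force: [-0.0, 0.9, -0.7]
width: 0.0004
grip_force: 0.0
time: 18.02
ee_pos: [0.5298, -0.2033, 0.0204]
eef_rot: [-0.0, 1.0, 0.0, -0.0]
ft_force: [-0.5, 0.7, 0.4]
width: 0.0006
grip_force: 0.1
```

```bash
python3 -m crank '[[[0,0,0.05],0],[[0,0,0.05],0],[[0,0,0],0]]'; python3 ft.py
python3 - <<'E'
from h import *
im=snap("side","d2")[190:320,260:430]; cv2.imwrite("pics/d2c.png",cv2.resize(im[:,:,::-1],None,fx=4.5,fy=4.5,interpolation=cv2.INTER_CUBIC))
E
```

```text
time: 18.4
ee_pos: [0.5299, -0.2033, 0.0174]
eef_rot: [-0.0, 1.0, 0.0, -0.0]
ft_force: [-0.5, -0.0, -0.1]
width: 0.0003
grip_force: 0.0
t 19.0 pos [ 0.5301 -0.2033  0.0176] Fz -0.05 sem 0.11
```

View pics/d2c.png

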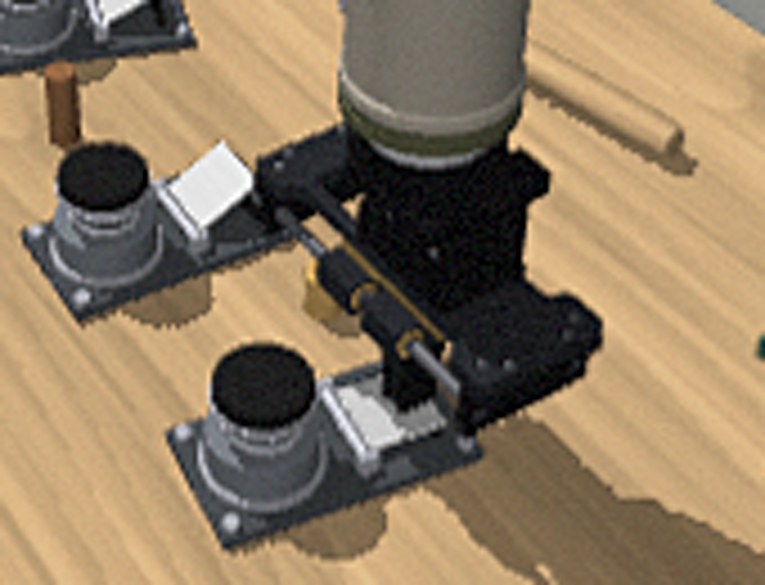

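The right tag (crop (385,415)) is nearly flat under the fingertips. I press a little further until the stop is felt.

```bash
python3 -m crank '[[[0,0,0.04],0],[[0,0,0],0],[[0,0,0],0]]'; python3 -m crank '[[[0,0,0.03],0],[[0,0,0],0],[[0,0,0],0]]'
```

```text
time: 19.42
ee_pos: [0.5302, -0.2033, 0.0165]
eef_rot: [-0.001, 1.0, 0.0, 0.0]
ft_force: [0.0, -0.0, 1.1]
width: 0.0004
grip_force: 0.6
time: 19.8
ee_pos: [0.5302, -0.2034, 0.0162]
eef_rot: [-0.0, 1.0, 0.0, 0.0]
ft_force: [-3.0, 1.8, 8.6]
width: 0.0006
grip_force: 4.7
```

The stop is felt at 8.6 N. I rise straight up, move clear and check.

```bash
python3 -m crank '[[[0,0,-0.5],0],[[0,0,-1],0],[[0,0,-1],0],[[0,0,-1],0],[[0,0,-1],0],[[0,0,-1],0],[[0,0,-1],0],[[0,0,0],0],[[0,0,0],0],[[0,0,0],0]]'
python3 - <<'E'
from h import *
im=snap("side","d3")[140:320,180:430]; cv2.imwrite("pics/d3c.png",cv2.resize(im[:,:,::-1],None,fx=3.2,fy=3.2,interpolation=cv2.INTER_CUBIC))
E
```

```text
time: 21.05
ee_pos: [0.5295, -0.2032, 0.2097]
eef_rot: [-0.001, 1.0, 0.0, -0.001]
ft_force: [0.5, -1.3, -0.2]
width: 0.0001
grip_force: 0.0
```

View pics/d3c.png

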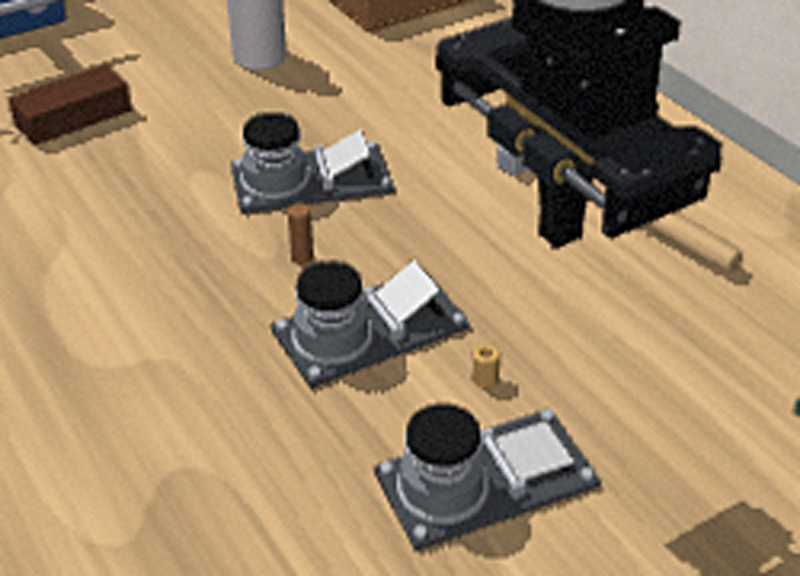

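The right tag (crop (535,450)) lies level, the other two are up, all pads are up, and the dowel and bushing are standing where they were.

```bash
python3 -c "
from bench import r
print(r.close_job())"
```

```text
the job is handed in; nothing more can be done
None
```

I pressed all three pads in order and the right mount was softest (about 0.28 N/mm, against 0.73 left and 1.2 middle), so I folded its tag level, left the other two tags up, came clear and handed the job in at about 21 s; the hand-in gave no verdict.

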